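Stand the toy tractor and its trailer back on their wheels

ROBOT

A 6-joint arm with a two-finger parallel gripper is mounted at the origin on the work surface. World frame = base frame: x ahead of the robot, y to its left, z up, the work surface at z = 0. Lengths are in m, angles in degrees, forces in N, time in s.
With the tool pointing down it reaches from about 0.3 to 0.75 m from the base axis. Payload 8.5 kg.
Tool frame: the origin (TCP) lies midway between the tips of the shut fingers; the grasp point (between the pads) lies grasp_offset behind it (grasp_offset is the distance from the TCP to the grasp point, in m); z points along the fingers, y is the line along which they close (so a half turn about z gives the same grasp; the last joint's range is limited). The gripper opens to 85 mm and grips with 20 to 120 N. Pads are 22 mm wide; open, the fingers measure 114 mm over their backs; the gripper's body (76 mm by 85 mm) begins 54 mm behind the grasp point. The pads swing forward as they close: fully open they stand 13 mm farther back than shut.
Start: joints at [-87.221, 21.807, 74.336, -0, 83.858, -12.336], TCP at [0.143, -0.531, 0.231] pointing down, gripper open.
Joint ranges: [-178.18, 178.18], [-50.72, 133.34], [12.68, 142.11], [-81.47, 261.47], [9.98, 163.14], [-165.26, 165.26]. Speed limits (degrees/s): [136.94, 136.94, 180, 180, 180, 180].

INTERFACE

Orientations are given as a 3x3 rotation matrix whose columns are the frame's x, y, z axes.
In Python, from rig import observe, get_image, camera_params, close_job, grasp_offset gives the robot as it stands.
- The arm moves only by the shell command python3 -m handwheel 'ROWS' [OPENING] [FORCE]. ROWS is JSON, a list of rows, each a list of 2 entries, a list of its own where there are three numbers: the shift along the tool's x, y, z as a fraction of full scale, then the turn, a rotation vector about the tool's x, y, z as a fraction of full scale. In form: [[[dx, dy, dz], [ax, ay, az]], ...]. A call has 1 to 10 rows; each row is the pose to reach, as a shift and turn from the pose commanded when the call began, along the tool's axes at that moment, turning the shorter way round; what a row does not reach only later rows make up. Full scale, the value 1, is 0.5 m for a shift and pi rad for a turn. A row lasts 1/10 s, in which the tool goes at most 50 mm and 8.59 degrees, less where a joint would pass 70% of its speed; a pose out of reach is approached as far as the arm can. A call with a number of a shift or a turn outside -1 to 1 is refused whole. A call with a gripper value outside its range is refused whole. OPENING is the opening, from 0 (shut) to 1 (fully open), set as the call begins (- or left out, the last holds). The fingers move at their own pace and stop on an object; FORCE is the grip in N (left out, the last holds). Time passes only in rows, so rows that repeat a pose let the fingers close. It gives the time, the measured TCP pose, the force, the opening and the grip force at its end, in the units of the state.
- observe(): the state, without advancing time (a new reading comes with each control period).
- get_image(name): name is "side" or "top" or "wrist"; returns (picture, depth): 400x640x3 uint8, red, green, blue; 400x640 float32, m along the optical axis (not along the pixel's ray), 0 where there is no reading.
- camera_params(name): a dict with "K" (3x3 intrinsics, pixels), "R" (3x3) and "t" (3): a world point X has camera coordinates R X + t. Camera axes: x right, y down, z forward; pixel columns grow to the right and rows downward; lengths in m; the calibration is good to about 2 mm. The wrist camera is an equidistant fisheye: a pixel r from the principal point sees the ray r / f radians off the axis. A picture is of the moment at which its call begins: read the wrist's pose just before it. camera_params takes no time and is no camera call; for the wrist camera it gives the pose at the moment of the call.
- close_job(): hands the job in; it is judged then, once.
The state is a dict: "time_s": time; "q": joint angles; "qvel": joint speeds; "joint_efforts": joint torques, N m; "position": TCP position; "tool_rot": TCP orientation; "ft_force": force on the tool from outside, world axes, zero at the start; "wrist_torque": the same for the moment, N m; "grip_width": finger opening in m; "gripper_force": force on a finger pad.
Only numpy, scipy, OpenCV 4.12 (cv2) and the standard library are available. Lean on these libraries where they do the work, as an engineer would, in place of code of your own. Each camera call takes 0.05 s, during which the arm holds its last target. There are 200 camera calls.

TASK

The toy tractor and its trailer have been knocked over and lie on their sides on the nursery ledge. Push each of them with the fingertips, high on its roof, so that it tips back up onto its four wheels close to where it lay. Do not pinch or lift anything, and leave the other things on the ledge where they are.

Things in the scene. Friction and masses are not known exactly. Their poses are not given: they have to be found in the camera images.
- tractor: Loose red toy tractor, 135 mm long, 80 wide over the wheels, 85 tall, 0.35 kg: black tyres, yellow hubs, flat red roof 78 x 72 mm over the cab. Centre of mass 30 mm above tyre bottoms. Origin: middle of its underside, level with the tyre bottoms; x to its nose, y to its left, z up through the roof. Starts lying on its right side, origin 40 mm up. Grippy tyres; wheels do not turn.
- tractor_roof (a point): Middle of the roof's width, 85 mm above the tyre bottoms, level with the centre of mass along the length; axes as the tractor. While it lies, the roof is an upright face 4 to 76 mm above the ledge, this point at 40 mm. Pushed level at 60 to 70 mm height here, it tips over its lower tyre edges and, past about 40 degrees, falls onto its wheels.
- trailer: Loose blue closed toy trailer, 129 mm long with drawbar, 80 wide over the wheels, 80 tall, 0.32 kg: black tyres, red hubs, flat white roof 110 x 72 mm. Centre of mass 30 mm above tyre bottoms. Origin: middle of its underside, level with the tyre bottoms; x to its nose, y to its left, z up through the roof. Starts lying on its left side, origin 40 mm up. Grippy tyres; wheels do not turn.
- trailer_roof (a point): Middle of the trailer's flat roof, 80 mm above the tyre bottoms; axes as the trailer. While it lies, the roof is an upright face 4 to 76 mm above the ledge, this point at 40 mm. It tips in the same way as the tractor.
- jar: Closed baby food jar, loose, 62 mm diameter, 85 mm tall, green cap; origin at the middle of its underside. Leave alone.
- spoon: Orange silicone spoon, 150 mm long, lying on the ledge, loose. Leave alone.
- cup: Green plastic cup, loose, 72 mm wide, 80 mm tall; origin at the middle of its underside. Leave alone.
- ringtoy: Stack of coloured toy rings on a stem, one loose piece, 84 mm wide, 74 mm tall; origin at the middle of its underside. Leave alone.
- farmer: Small turned wooden figure, loose, 40 mm wide, 76 mm tall; origin at the middle of its underside. Leave alone.
- book: Yellow board book lying flat, loose, 146 by 144 by 22 mm; origin at the middle of its underside. Leave alone.
- nightlight: Acrylic night light with an orange push switch on top, fixed, 84 mm wide, about 110 mm tall; origin at the middle of its underside. Not used.

How it is judged (in metres and radians):
At the end, for the whole second after the job is handed in: Tractor and trailer both stand at rest on their four wheels on the ledge (within about 6 degrees of upright, origin within 6 mm of the ledge's height), each origin within 160 mm of where it was at the start (tipping upright in place moves it about 60 mm) (angle between each of tractor, trailer's own z axis and vertical below 0.1 rad and height (world z) of tractor between -0.006 and 0.006 m and linear speed of each of tractor, trailer below 0.02 m/s and distance of each of tractor, trailer from where it was at the start of the episode below 0.16 m and height (world z) of trailer between -0.006 and 0.006 m); the robot touches nothing.
It fails at once if the tractor is lifted off the ledge (its origin rises above 65 mm; tipping it keeps it below 45 mm) (height (world z) of tractor above 0.065 m).
It fails at once if the trailer is lifted off the ledge (its origin rises above 65 mm; tipping it keeps it below 45 mm) (height (world z) of trailer above 0.065 m).
It fails at once if the jar, spoon, cup, stacking rings, wooden figure or board book is moved by more than 15 mm (distance of any of jar, spoon, cup, ringtoy, farmer, book from where it was at the start of the episode above 0.015 m).
It also fails if it takes over 51 s, if anything falls off the work surface, if the arm or the gripper's body presses on something with over 40 N, if the wrist force passes 120 N, or if a joint passes its speed limit or range.

## Working session

There is one attempt and no reset: what is moved stays moved. The work goes in short steps, Python scripts to look and compute and a shell command to move; the robot and the scene stay as the last step left them, time stands still between calls to the robot, and variables do not carry over. Pictures are saved under pics/ and viewed, at most 10 in all, crops included, and the job is handed in when it is done.

```bash
mkdir -p pics; ls
python3 - <<'E'
from rig import *
import cv2,numpy as np
s=observe();print(s['time_s'],s['position'],s['tool_rot'],s['grip_width'],grasp_offset)
for n in('top','side'):
    p,d=get_image(n);cv2.imwrite(f'pics/{n}0.png',p[...,::-1]);np.savez(f'pics/{n}0.npz',p=p,d=d);c=camera_params(n);print(n,np.round(c['K'],1).tolist(),np.round(c['R'],3).tolist(),c['t'])
E
```

```text
pics
0.0 [ 0.1433939  -0.53067438  0.23069751] [[ 9.65403340e-01  2.60761161e-01 -8.58112953e-05]
 [ 2.60760992e-01 -9.65402219e-01  1.50382858e-03]
 [ 3.09297672e-04 -1.47417737e-03 -9.99998866e-01]] 0.08518085788239779 0.0187
top [[505.2, 0.0, 317.7], [0.0, 505.2, 201.1], [0.0, 0.0, 1.0]] [[-0.02, -1.0, -0.005], [-0.995, 0.02, -0.096], [0.096, 0.003, -0.995]] [0.00338827 0.57502713 1.73016627]
side [[404.0, 0.0, 320.3], [0.0, 404.0, 194.6], [0.0, 0.0, 1.0]] [[0.934, -0.358, 0.013], [-0.245, -0.664, -0.706], [0.262, 0.656, -0.708]] [-0.5477957   0.16198292  1.32743443]
```

View pics/top0.png

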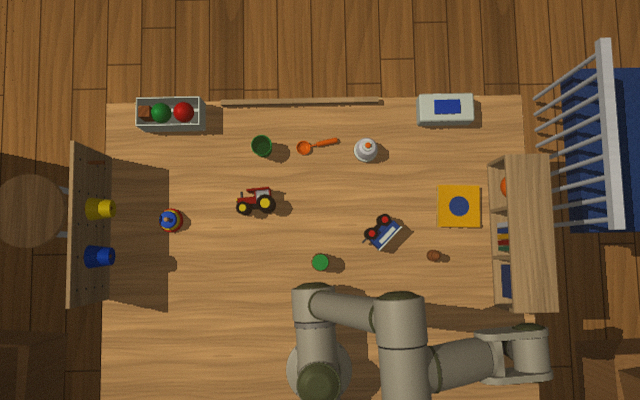

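View pics/side0.png

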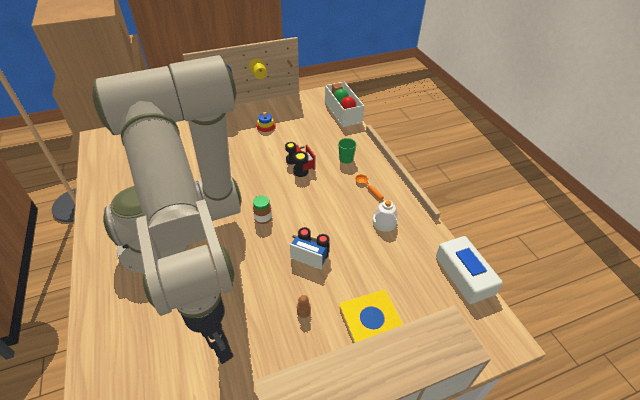

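The top view shows the tractor near (256,200) with its red roof facing image-up (+x). The trailer is near (382,232) with its white roof facing the lower right (−x,−y). Next I'll measure both.

```bash
cat > h.py <<'E'
import numpy as np,cv2
from rig import camera_params
def cloud(n,d):
    c=camera_params(n);K,R,t=np.array(c['K']),np.array(c['R']),np.array(c['t'])
    v,u=np.mgrid[:d.shape[0],:d.shape[1]]
    X=np.stack([(u-K[0,2])/K[0,0]*d,(v-K[1,2])/K[1,1]*d,d],-1)
    return (X-t)@R
E
python3 - <<'E'
from h import *
ims=[]
for n,boxes in(('top',dict(tractor=(225,175,290,225),trailer=(350,205,415,255),jar=(305,248,335,275),farmer=(422,245,446,266),cup=(248,132,275,160),spoon=(293,135,343,158),ring=(155,205,188,235),book=(436,183,484,230),light=(350,135,380,165))),('side',dict(tractor=(280,135,325,182),trailer=(282,222,340,275)))):
    z=np.load(f'pics/{n}0.npz');P=cloud(n,z['d']);hsv=cv2.cvtColor(z['p'],cv2.COLOR_RGB2HSV)
    for k,(a,b,c,e) in boxes.items():
        Q=P[b:e,a:c];H=hsv[b:e,a:c];m=(Q[...,2]>.012 if k!='spoon' else Q[...,2]>.004)&(z['d'][b:e,a:c]>0)
        q=Q[m];r=cv2.minAreaRect((q[:,:2]*1000).astype(np.float32));print(n,k,m.sum(),np.round(q.min(0),3),np.round(q.max(0),3),np.round(r[0]),np.round(r[1]),round(r[2]))
        if k in('tractor','trailer'):
            h,s,v=[H[...,i].astype(int) for i in range(3)]
            for nm,mm in dict(red=((h<8)|(h>172))&(s>150)&(v>60),yel=(h>20)&(h<35)&(s>150)&(v>120),white=(s<60)&(v>150),blue=(h>100)&(h<130)&(s>100),black=(v<50)).items():
                mm=mm&m
                if mm.sum()>3:
                    q=Q[mm];r=cv2.minAreaRect((q[:,:2]*1000).astype(np.float32));print('   ',nm,mm.sum(),np.round(q.min(0),3),np.round(q.max(0),3),np.round(np.median(q,0),3),np.round(r[0]),np.round(r[1]),round(r[2]))
            ims.append(cv2.resize(z['p'][b:e,a:c],(390,300),interpolation=cv2.INTER_CUBIC))
cv2.imwrite('pics/crops.png',np.vstack([np.hstack(ims[:2]),np.hstack(ims[2:])])[...,::-1])
E
```

```text
top tractor 776 [0.515 0.11  0.012] [0.646 0.275 0.089] [577. 184.] [ 99. 178.] 14
    red 169 [0.568 0.156 0.027] [0.623 0.268 0.084] [0.588 0.217 0.062] [594. 213.] [ 52. 114.] 3
    yel 116 [0.545 0.156 0.055] [0.585 0.272 0.089] [0.564 0.18  0.08 ] [564. 214.] [116.  40.] 89
    white 7 [0.59  0.165 0.058] [0.607 0.199 0.065] [0.597 0.196 0.061] [601. 183.] [ 7. 38.] 25
    black 269 [0.531 0.143 0.013] [0.595 0.265 0.088] [0.557 0.193 0.078] [564. 204.] [ 58. 124.] 5
top trailer 743 [ 0.402 -0.31   0.012] [ 0.555 -0.129  0.091] [ 474. -233.] [146. 178.] 37
    red 86 [ 0.449 -0.243  0.068] [ 0.515 -0.175  0.089] [ 0.484 -0.208  0.079] [ 482. -209.] [22. 86.] 45
    white 116 [ 0.405 -0.285  0.065] [ 0.478 -0.21   0.088] [ 0.451 -0.241  0.075] [ 447. -241.] [ 23. 104.] 45
    blue 196 [ 0.412 -0.276  0.051] [ 0.499 -0.186  0.083] [ 0.463 -0.224  0.071] [ 459. -229.] [ 44. 103.] 47
    black 174 [ 0.439 -0.256  0.015] [ 0.522 -0.165  0.091] [ 0.479 -0.208  0.077] [ 479. -208.] [ 41. 103.] 44
top jar 270 [ 0.33  -0.039  0.013] [0.396 0.02  0.098] [363. -10.] [58. 66.] 88
top farmer
[... 899 characters left out ...]
 [0.589 0.248 0.078] [0.556 0.219 0.07 ] [561. 215.] [ 2. 84.] 41
    black 293 [0.534 0.139 0.013] [0.593 0.262 0.085] [0.554 0.17  0.061] [564. 200.] [ 54. 124.] 4
side trailer 1107 [ 0.402 -0.291  0.012] [ 0.524 -0.159  0.086] [ 462. -217.] [ 84. 127.] 45
    red 72 [ 0.448 -0.243  0.075] [ 0.516 -0.174  0.083] [ 0.494 -0.222  0.08 ] [ 480. -209.] [26. 86.] 49
    white 168 [ 0.403 -0.288  0.027] [ 0.48  -0.206  0.079] [ 0.449 -0.242  0.074] [ 448. -241.] [ 28. 108.] 45
    blue 211 [ 0.413 -0.28   0.016] [ 0.513 -0.182  0.079] [ 0.474 -0.242  0.072] [ 463. -230.] [ 47. 104.] 44
    black 152 [ 0.44  -0.252  0.012] [ 0.521 -0.168  0.086] [ 0.487 -0.221  0.076] [ 482. -212.] [ 38. 103.] 43
```

View pics/crops.png

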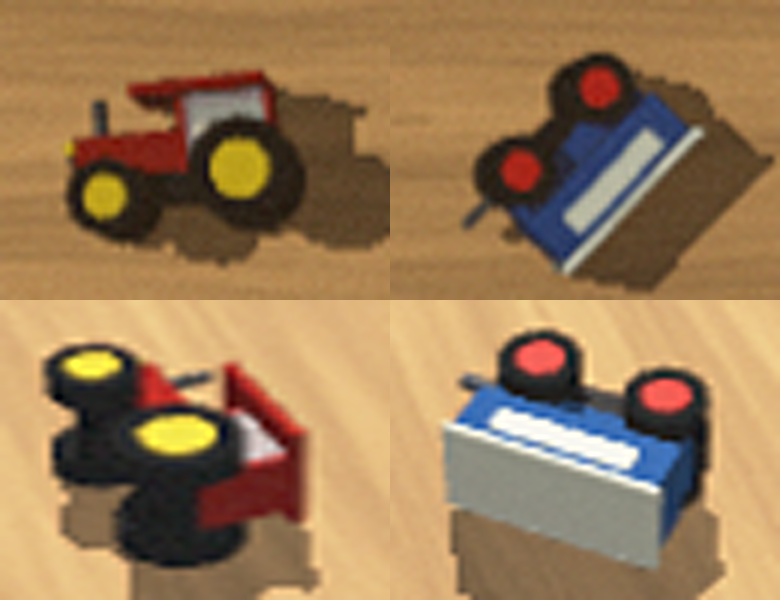

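Crops: the tractor's roof is at the top, facing +x, with its nose to the left (+y). The trailer's white roof faces the lower right, with the drawbar toward +y and −x. The rectangles measure 86x135 and 84x127 mm, which match the given sizes.

```bash
cat >> h.py <<'E'
from scipy.spatial.transform import Rotation as Rn
def plan(pos,yaw_y):
    """shift/turn fractions to reach world pos, tool down with tool y at world angle yaw_y (deg)"""
    from rig import observe
    s=observe();R=np.array(s['tool_rot']);a=np.radians(yaw_y)
    y=np.array([np.cos(a),np.sin(a),0]);z=np.array([0,0,-1.]);T=np.c_[np.cross(y,z),y,z]
    return np.round(R.T@(np.array(pos)-s['position'])/.5,4),np.round(Rn.from_matrix(R.T@T).as_rotvec()/np.pi,4)
E
python3 - <<'E'
from h import *
for k,(a,b,c,e),ang,off,ln in(('tractor',(280,135,325,182),6.3,.085,0),('trailer',(282,222,340,275),225,.08,0)):
    z=np.load('pics/side0.npz');P=cloud('side',z['d'])[b:e,a:c].reshape(-1,3);P=P[P[:,2]>.015]
    for da in(-3,0,3):
        t=np.radians(ang+da);n=np.array([np.cos(t),np.sin(t)]);u=np.array([-n[1],n[0]])
        pn,pu=P[:,:2]@n,P[:,:2]@u;mx=np.percentile(pn,99);f=(pn>mx-.008);
        print(k,ang+da,'n range',np.percentile(pn,[1,99]).round(3),'u all',np.percentile(pu,[1,99]).round(3),'u roof',np.percentile(pu[f],[2,98]).round(3),f.sum(), 'roof mid',(n*mx+u*np.mean(np.percentile(pu[f],[2,98]))).round(3))
    if k=='trailer': print(np.linalg.eigh(np.cov(P[f].T))[1][:,0], P[f].min(0),P[f].max(0))
t=np.radians(225);n=np.array([np.cos(t),np.sin(t)])
print(plan([*(np.array([.442,-.247])+.07*n),.2],-45),plan([.66,.19,.2],-83.7))
E
```

```text
tractor 3.3 n range [0.148 0.633] u all [-0.97   0.231] u roof [0.119 0.196] 67 roof mid [0.623 0.194]
tractor 6.3 n range [0.097 0.639] u all [-0.976  0.2  ] u roof [0.086 0.182] 78 roof mid [0.621 0.203]
tractor 9.3 n range [0.046 0.644] u all [-0.98  0.17] u roof [0.053 0.153] 78 roof mid [0.619 0.206]
trailer 222 n range [-0.235  0.491] u all [0.425 0.849] u roof [0.849 0.849] 13 roof mid [ 0.203 -0.96 ]
trailer 225 n range [-0.209  0.535] u all [0.433 0.823] u roof [0.823 0.823] 13 roof mid [ 0.203 -0.96 ]
trailer 228 n range [-0.185  0.577] u all [0.441 0.793] u roof [0.793 0.793] 13 roof mid [ 0.203 -0.96 ]
[ 0.03759758 -0.89936326  0.43558254] [ 0.20347087 -0.95983412  1.06099897] [ 0.20347087 -0.95983412  1.06099897]
(array([ 0.6031, -0.3222,  0.0621]), array([-0.0004, -0.0002, -0.166 ])) (array([ 1.3733, -1.1221,  0.0634]), array([-0.0004, -0.0001,  0.049 ]))
```

```bash
python3 -c "
from h import *
print(plan([.405,-.2835,.2],-45))"
```

```text
(array([ 0.6341, -0.3408,  0.0622]), array([-0.0004, -0.0002, -0.166 ]))
```

```bash
python3 -m handwheel '[[[0.634,-0.341,0.062],[0,0,-0.166]],[[0.634,-0.341,0.062],[0,0,-0.166]],[[0.634,-0.341,0.062],[0,0,-0.166]],[[0.634,-0.341,0.062],[0,0,-0.166]],[[0.634,-0.341,0.062],[0,0,-0.166]],[[0.634,-0.341,0.062],[0,0,-0.166]],[[0.634,-0.341,0.062],[0,0,-0.166]],[[0.634,-0.341,0.062],[0,0,-0.166]],[[0.634,-0.341,0.062],[0,0,-0.166]],[[0.634,-0.341,0.062],[0,0,-0.166]]]' 0.5; python3 -c "
from h import *
from rig import observe
print(observe()['tool_rot'],plan([.405,-.2835,.06],-45))"
```

```text
time_s: 1.1
position: [0.4044, -0.2844, 0.2003]
tool_rot: [[0.707, 0.707, -0.0], [0.707, -0.707, -0.0], [-0.0, -0.0, -1.0]]
ft_force: [-0.4, -0.8, 0.6]
grip_width: 0.0428
gripper_force: 0.0
[[ 7.07391670e-01  7.06821628e-01 -4.58552152e-04]
 [ 7.06821654e-01 -7.07391781e-01 -1.30506693e-04]
 [-4.16620977e-04 -2.31795243e-04 -9.99999886e-01]] (array([ 0.0021, -0.0004,  0.2805]), array([-0.0001,  0.0001, -0.0001]))
```

```bash
python3 -m handwheel '[[[0,0,0.1],[0,0,0]],[[0,0,0.18],[0,0,0]],[[0,0,0.24],[0,0,0]],[[0,0,0.28],[0,0,0]],[[0,0,0.28],[0,0,0]],[[0.02,0,0.28],[0,0,0]],[[0.04,0,0.28],[0,0,0]],[[0.05,0,0.28],[0,0,0]],[[0.05,0,0.28],[0,0,0]]]'
python3 - <<'E'
from rig import *
import cv2
p,d=get_image('side');cv2.imwrite('pics/s1.png',cv2.resize(p[190:310,230:390],(640,480),interpolation=cv2.INTER_CUBIC)[...,::-1])
E
```

```text
time_s: 2.0
position: [0.4235, -0.2655, 0.0611]
tool_rot: [[0.706, 0.708, 0.001], [0.708, -0.706, -0.001], [0.0, 0.002, -1.0]]
ft_force: [0.8, 0.3, -0.1]
grip_width: 0.0424
gripper_force: 0.0
```

View pics/s1.png

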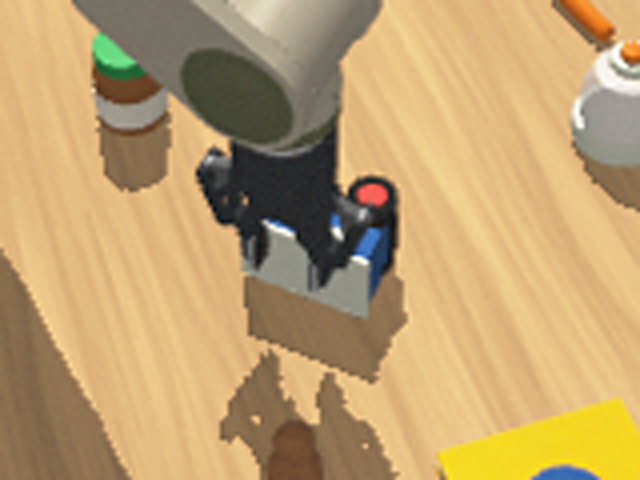

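The fingers stand just in front of the upper part of the trailer's white roof (crop 250–370, 220–300), roughly centred. Now pushing.

```bash
python3 -m handwheel '[[[0.014,0,0],[0,0,0]],[[0.024,0,0],[0,0,0]],[[0.034,0,-0.002],[0,0,0]],[[0.044,0,-0.005],[0,0,0]],[[0.054,0,-0.008],[0,0,0]],[[0.064,0,-0.012],[0,0,0]],[[0.074,0,-0.016],[0,0,0]],[[0.084,0,-0.02],[0,0,0]],[[0.09,0,-0.024],[0,0,0]],[[0.09,0,-0.024],[0,0,0]]]'
python3 - <<'E'
from rig import *
import cv2
p,d=get_image('side');cv2.imwrite('pics/s2.png',cv2.resize(p[190:310,230:390],(640,480),interpolation=cv2.INTER_CUBIC)[...,::-1])
E
```

```text
time_s: 3.05
position: [0.4544, -0.2359, 0.0743]
tool_rot: [[0.706, 0.708, 0.0], [0.708, -0.706, -0.005], [-0.003, 0.004, -1.0]]
ft_force: [-10.5, -9.1, 16.9]
grip_width: 0.0431
gripper_force: 8.6
```

View pics/s2.png

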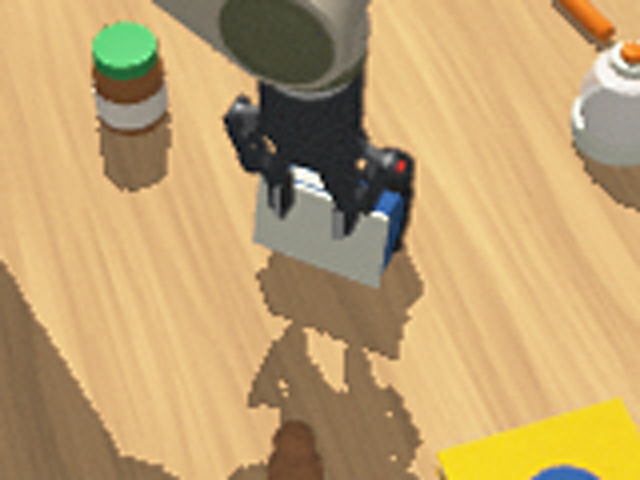

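The trailer has partly tipped. The level push is being held by friction pointing down (Fz 17 N), so I'll continue along the rising arc the roof follows.

```bash
python3 -m handwheel '[[[0,0,-0.01],[0,0,0]],[[0.004,0,-0.02],[0,0,0]],[[0.01,0,-0.03],[0,0,0]],[[0.018,0,-0.038],[0,0,0]],[[0.026,0,-0.044],[0,0,0]],[[0.036,0,-0.05],[0,0,0]],[[0.046,0,-0.054],[0,0,0]],[[0.054,0,-0.056],[0,0,0]],[[0.054,0,-0.056],[0,0,0]]]'
python3 - <<'E'
from rig import *
import cv2
p,d=get_image('side');cv2.imwrite('pics/s3.png',cv2.resize(p[190:310,230:390],(640,480),interpolation=cv2.INTER_CUBIC)[...,::-1])
E
```

```text
time_s: 4.0
position: [0.474, -0.2149, 0.1007]
tool_rot: [[0.707, 0.708, 0.0], [0.708, -0.707, -0.0], [-0.0, 0.001, -1.0]]
ft_force: [-2.3, -0.2, 3.6]
grip_width: 0.0428
gripper_force: 1.9
```

View pics/s3.png

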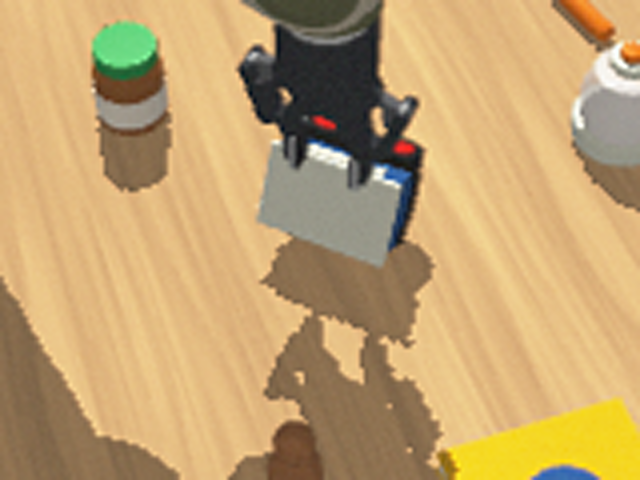

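The trailer is about 30° tipped, with the fingers near the roof's upper edge. I'll push on, level.

```bash
python3 -m handwheel '[[[0.01,0,0],[0,0,0]],[[0.02,0,0],[0,0,0]],[[0.03,0,0],[0,0,0]],[[0.04,0,0],[0,0,0]],[[0.05,0,0],[0,0,0]],[[0.06,0,0],[0,0,0]],[[0.07,0,0],[0,0,0]],[[0.07,0,0],[0,0,0]],[[0.07,0,0],[0,0,0]]]'
python3 - <<'E'
from rig import *
import cv2
p,d=get_image('side');cv2.imwrite('pics/s4.png',cv2.resize(p[190:310,230:390],(640,480),interpolation=cv2.INTER_CUBIC)[...,::-1])
E
```

```text
time_s: 4.95
position: [0.4982, -0.1902, 0.0998]
tool_rot: [[0.707, 0.707, -0.001], [0.707, -0.707, 0.001], [-0.0, -0.001, -1.0]]
ft_force: [-0.2, -1.3, -1.0]
grip_width: 0.0429
gripper_force: 0.0
```

View pics/s4.png

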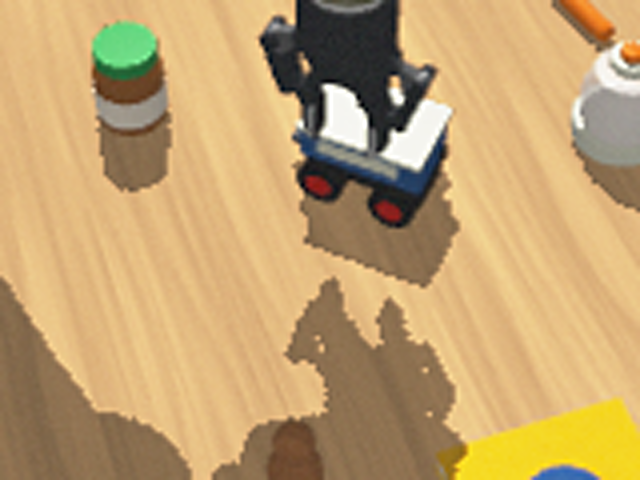

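The trailer stands on its wheels and the fingers are free above its roof. Lifting, then on to the tractor.

```bash
python3 -m handwheel '[[[0,0,-0.1],[0,0,0]],[[0,0,-0.2],[0,0,0]],[[0,0,-0.2],[0,0,0]],[[0,0,-0.2],[0,0,0]]]'; python3 -c "
from h import *
print(plan([.666,.204,.2],-83.7))"
```

```text
time_s: 5.4
position: [0.4984, -0.1906, 0.2008]
tool_rot: [[0.707, 0.707, 0.001], [0.707, -0.707, -0.001], [0.0, 0.002, -1.0]]
ft_force: [-0.1, 0.5, 0.0]
grip_width: 0.0429
gripper_force: 0.0
(array([ 0.795 , -0.3212,  0.0014]), array([ 0.0005, -0.0003,  0.2149]))
```

```bash
python3 -m handwheel '[[[0.795,-0.321,0],[0,0,0.215]],[[0.795,-0.321,0],[0,0,0.215]],[[0.795,-0.321,0],[0,0,0.215]],[[0.795,-0.321,0],[0,0,0.215]],[[0.795,-0.321,0],[0,0,0.215]],[[0.795,-0.321,0],[0,0,0.215]],[[0.795,-0.321,0],[0,0,0.215]],[[0.795,-0.321,0],[0,0,0.215]],[[0.795,-0.321,0],[0,0,0.215]],[[0.795,-0.321,0],[0,0,0.215]]]'; python3 -m handwheel '[[[0,0,0],[0,0,0]],[[0,0,0],[0,0,0]]]'; python3 -c "
from h import *
print(plan([.666,.204,.06],-83.7))"
```

```text
time_s: 6.4
position: [0.666, 0.2093, 0.1966]
tool_rot: [[0.993, 0.115, -0.004], [0.115, -0.993, 0.001], [-0.004, -0.001, -1.0]]
ft_force: [0.4, -0.5, -0.3]
grip_width: 0.0426
gripper_force: 0.0
time_s: 6.6
position: [0.6656, 0.203, 0.1992]
tool_rot: [[0.994, 0.109, -0.002], [0.109, -0.994, -0.001], [-0.002, 0.0, -1.0]]
ft_force: [0.9, 0.1, 0.0]
grip_width: 0.0428
gripper_force: 0.0
(array([ 0.0016, -0.002 ,  0.2784]), array([ 0.0001,  0.0007, -0.0004]))
```

```bash
python3 -m handwheel '[[[0,0,0.1],[0,0,0]],[[0,0,0.18],[0,0,0]],[[0,0,0.24],[0,0,0]],[[0,0,0.278],[0,0,0]],[[0,0,0.278],[0,0,0]],[[-0.02,0,0.278],[0,0,0]],[[-0.04,0,0.278],[0,0,0]],[[-0.04,0,0.278],[0,0,0]]]'
python3 - <<'E'
from rig import *
import cv2,numpy as np
p,d=get_image('side');q,d=get_image('top')
cv2.imwrite('pics/s5.png',np.hstack([cv2.resize(p[120:200,250:350],(400,320),interpolation=cv2.INTER_CUBIC),cv2.resize(q[160:240,220:320],(400,320),interpolation=cv2.INTER_CUBIC)])[...,::-1])
E
```

```text
time_s: 7.4
position: [0.6458, 0.2012, 0.0631]
tool_rot: [[0.994, 0.109, 0.001], [0.109, -0.994, 0.0], [0.001, 0.0, -1.0]]
ft_force: [-0.2, -0.1, 0.4]
grip_width: 0.0426
gripper_force: 0.0
```

View pics/s5.png

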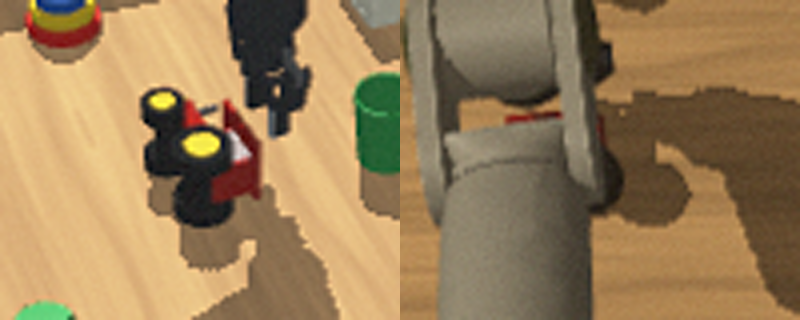

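The near finger is well inside the roof's length, seen at crop (280,130). I'll shift about 8 mm toward the rear, then push along the roof's own rising arc.

```bash
python3 -m handwheel '[[[-0.008,0.016,0],[0,0,0]],[[-0.02,0.016,0],[0,0,0]],[[-0.032,0.016,0],[0,0,0]],[[-0.042,0.016,-0.006],[0,0,0]],[[-0.051,0.016,-0.015],[0,0,0]],[[-0.06,0.016,-0.024],[0,0,0]],[[-0.07,0.016,-0.034],[0,0,0]],[[-0.082,0.016,-0.042],[0,0,0]],[[-0.094,0.016,-0.05],[0,0,0]],[[-0.094,0.016,-0.05],[0,0,0]]]'
python3 - <<'E'
from rig import *
import cv2,numpy as np
p,d=get_image('side')
cv2.imwrite('pics/s6.png',cv2.resize(p[120:200,250:350],(600,480),interpolation=cv2.INTER_CUBIC)[...,::-1])
E
```

```text
time_s: 8.5
position: [0.5999, 0.1891, 0.0877]
tool_rot: [[0.994, 0.11, 0.002], [0.11, -0.994, 0.001], [0.002, -0.0, -1.0]]
ft_force: [4.1, 1.2, 5.7]
grip_width: 0.0429
gripper_force: 2.9
```

View pics/s6.png

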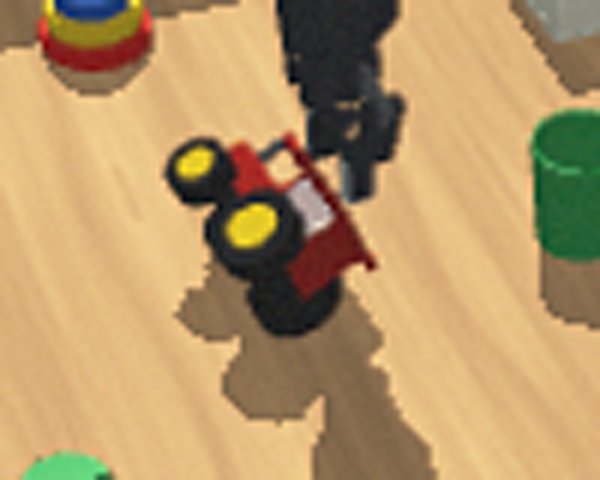

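The tractor is tipping well, about 25–30°, with the fingers on its roof near (355,190). I'll carry on along the arc.

```bash
python3 -m handwheel '[[[-0.01,0,-0.006],[0,0,0]],[[-0.02,0,-0.012],[0,0,0]],[[-0.03,0,-0.018],[0,0,0]],[[-0.04,0,-0.022],[0,0,0]],[[-0.05,0,-0.026],[0,0,0]],[[-0.06,0,-0.03],[0,0,0]],[[-0.07,0,-0.032],[0,0,0]],[[-0.08,0,-0.034],[0,0,0]],[[-0.08,0,-0.034],[0,0,0]],[[-0.08,0,-0.034],[0,0,0]]]'; python3 -m handwheel '[[[0,0,-0.08],[0,0,0]],[[0,0,-0.16],[0,0,0]],[[0,0,-0.24],[0,0,0]],[[0,0,-0.24],[0,0,0]],[[0,0,-0.24],[0,0,0]]]'
python3 - <<'E'
from h import *
from rig import *
p,d=get_image('side');t,dt=get_image('top');P=cloud('side',d)
hsv=cv2.cvtColor(p,cv2.COLOR_RGB2HSV).astype(int)
for k,(a,b,c,e) in dict(tractor=(270,130,325,190),trailer=(282,200,345,265)).items():
    Q=P[b:e,a:c];m=(d[b:e,a:c]>0)&(Q[...,2]>.012)&(Q[...,2]<.11);q=Q[m]
    r=cv2.minAreaRect((q[:,:2]*1000).astype(np.float32));print(k,np.round(np.percentile(q,[1,99],axis=0),3),r)
    H=hsv[b:e,a:c];f=m&(Q[...,2]>.072);print('roof z',np.percentile(Q[f][:,2],[5,50,95]).round(4),f.sum())
cv2.imwrite('pics/end.png',np.vstack([cv2.resize(p[100:320,220:420],(440,484))[:300],]) [...,::-1] if 0 else cv2.resize(p[110:310,220:420],(600,600),interpolation=cv2.INTER_CUBIC)[...,::-1])
E
```

```text
time_s: 9.55
position: [0.5605, 0.1845, 0.1034]
tool_rot: [[0.994, 0.11, 0.0], [0.11, -0.994, 0.0], [0.0, 0.0, -1.0]]
ft_force: [0.2, -0.6, 0.3]
grip_width: 0.0428
gripper_force: 0.0
time_s: 10.05
position: [0.5607, 0.1845, 0.2236]
tool_rot: [[0.994, 0.11, 0.001], [0.11, -0.994, 0.0], [0.001, -0.0, -1.0]]
ft_force: [0.1, 0.0, -1.5]
grip_width: 0.0425
gripper_force: 0.0
tractor [[0.457 0.132 0.016]
 [0.539 0.254 0.089]] ((494.0465087890625, 196.90029907226562), (82.20639038085938, 131.6906280517578), 6.3726091384887695)
roof z [0.0764 0.0841 0.088 ] 299
trailer [[ 0.477 -0.215  0.014]
 [ 0.594 -0.104  0.084]] ((527.3812255859375, -151.9912872314453), (80.5944595336914, 128.90879821777344), 47.37721252441406)
roof z [0.0755 0.0795 0.0829] 588
```

View pics/end.png

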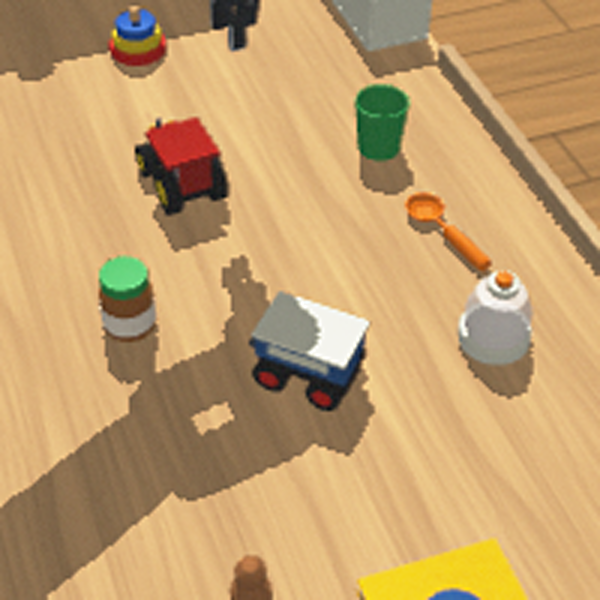

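The picture shows both on their wheels: red roof at (183,142), white roof at (310,328). Roof heights read about 84 and 80 mm, each toy has moved about 50 mm, and the other things are untouched.

```bash
python3 -c "
from rig import *
print(close_job())"
```

```text
the job is handed in; nothing more can be done
None
```

The tractor and trailer both stand on their four wheels, each about 50 mm from where it lay; the other things look undisturbed in the camera view, the arm is clear, and the job is handed in at about 10 s.

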